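# Stand the spent water-purifier cartridges in their drip cups

## Task

Three of the white filter cartridges on the bench are spent: they are the ones with a bare nozzle on top. One after another, stand each upright in the steel drip cup made for its size (large in large, medium in medium, small in small), set down on the cup's floor and let go, not dropped. Leave the two new cartridges, which still wear flat shipping caps, and the beaker and amber jar standing where they are.

Things in the scene. Friction and masses are not known exactly. Their poses are not given: they have to be found in the camera images.
- spent_large: the large spent filter cartridge, loose, standing upright: a smooth white plastic cylinder 62 mm in diameter and 85 mm tall, with a bare grey nozzle (14 mm in diameter, 16 mm tall) on the middle of its top, so 101 mm in all; 260 g give or take 40 percent. Origin: centre of its underside; z up along its axis; its yaw means nothing
- spent_medium: the medium spent filter cartridge, loose, standing upright: a smooth white plastic cylinder 46 mm in diameter and 85 mm tall, with a bare grey nozzle (14 mm in diameter, 16 mm tall) on the middle of its top, so 101 mm in all; 160 g give or take 40 percent. Origin: centre of its underside; z up along its axis; its yaw means nothing
- spent_small: the small spent filter cartridge, loose, standing upright: a smooth white plastic cylinder 30 mm in diameter and 85 mm tall, with a bare grey nozzle (14 mm in diameter, 16 mm tall) on the middle of its top, so 101 mm in all; 80 g give or take 40 percent. Origin: centre of its underside; z up along its axis; its yaw means nothing
- cup_large: the large drip cup, fixed to the bench: an open round stainless-steel cup 86 mm in outside and 80 mm in inside diameter, 24 mm tall, its inner floor 6 mm above the bench; it belongs to the large cartridge (62 mm). Origin: centre of its underside; z up; its yaw means nothing
- cup_medium: the medium drip cup, fixed to the bench: an open round stainless-steel cup 70 mm in outside and 64 mm in inside diameter, 24 mm tall, its inner floor 6 mm above the bench; it belongs to the medium cartridge (46 mm). Origin: centre of its underside; z up; its yaw means nothing
- cup_small: the small drip cup, fixed to the bench: an open round stainless-steel cup 54 mm in outside and 48 mm in inside diameter, 24 mm tall, its inner floor 6 mm above the bench; it belongs to the small cartridge (30 mm). Origin: centre of its underside; z up; its yaw means nothing
- new_medium: a new cartridge to be left alone, loose and upright: a white cylinder 46 mm in diameter and 85 mm tall like the medium spent one, but with no nozzle: its whole top is covered by a flat grey shipping cap 56 mm in diameter and 10 mm thick, so 95 mm in all. Origin: centre of its underside; z up
- new_small: a new cartridge to be left alone, loose and upright: a white cylinder 30 mm in diameter and 85 mm tall like the small spent one, but with no nozzle: its whole top is covered by a flat grey shipping cap 40 mm in diameter and 10 mm thick, so 95 mm in all. Origin: centre of its underside; z up
- beaker: an empty glass beaker to be left alone, loose and upright, 66 mm across the rim and 85 mm tall. Origin: centre of its underside; z up. The ten listed things stand about on the black bench in any arrangement, at least 100 mm from centre to centre; nothing else among them is taller than 10 mm, though tweezers and a ruler lie flat between them; a wrench and a 22 mm tall timer lie to the sides
- bottle: an amber glass jar with a black cap and a paper label, to be left alone, loose and upright, 64 mm in diameter and 110 mm tall. Origin: centre of its underside; z up
Things that resemble listed ones, but are neither listed nor needed, are in the scene too. Leave any turquoise or yellow look-alike of the spent_small alone. What is shaped like the spent_medium but pink is not meant.

How it is judged (in metres and radians):
At the end, for the whole second after the job is handed in: Each spent cartridge stands upright (within 0.08 rad) and at rest on the floor of the drip cup of its own size (axis within 12 mm of the cup's, underside 2 to 10 mm above the cup's underside), released; the two new cartridges, the beaker and the jar stand upright within 30 mm of where they started (horizontal distance between spent_large and cup_large below 0.012 m and z of spent_large in the frame of cup_large between 0.002 and 0.01 m and angle between each of spent_large, spent_medium, spent_small's own z axis and vertical below 0.08 rad and linear speed of each of spent_large, spent_medium, spent_small below 0.02 m/s and horizontal distance between spent_medium and cup_medium below 0.012 m and z of spent_medium in the frame of cup_medium between 0.002 and 0.01 m and horizontal distance between spent_small and cup_small below 0.012 m and z of spent_small in the frame of cup_small between 0.002 and 0.01 m and distance of each of new_medium, new_small, beaker, bottle from where it was at the start of the episode below 0.03 m and angle between each of new_medium, new_small, beaker, bottle's own z axis and vertical below 0.1 rad); the robot touches nothing.
It fails at once if a spent cartridge falls freely from well above its support (dropped or thrown, not set down) ((contact force between spent_large and the fingers below 0.05 N and linear speed of spent_large above 0.5 m/s and height (world z) of spent_large above 0.025 m) or (contact force between spent_medium and the fingers below 0.05 N and linear speed of spent_medium above 0.5 m/s and height (world z) of spent_medium above 0.025 m) or (contact force between spent_small and the fingers below 0.05 N and linear speed of spent_small above 0.5 m/s and height (world z) of spent_small above 0.025 m)).
It fails at once if a new cartridge, the beaker or the jar is pushed more than 30 mm from its place or knocked over (distance of any of new_medium, new_small, beaker, bottle from where it was at the start of the episode above 0.03 m or angle between any of new_medium, new_small, beaker, bottle's own z axis and vertical above 0.5 rad).
It also fails if it takes over 80 s, if anything falls off the work surface, if the arm or the gripper's body presses on something with over 40 N, if the wrist force passes 120 N, or if a joint passes its speed limit or range.

## Robot

A 6-joint arm with a two-finger parallel gripper is mounted at the origin on the work surface. World frame = base frame: x ahead of the robot, y to its left, z up, the work surface at z = 0. Lengths are in mm, angles in rad, forces in N, time in s.
With the tool pointing down it reaches from about 350 to 1000 mm from the base axis. Payload 7.1 kg.
Tool frame: the origin (TCP) lies at the centre of the arm's flange, where the gripper is bolted on; the fingertips stand 173 mm ahead of it and the grasp point (between the pads) lies 155 mm ahead of it; x points along the fingers, y is the direction in which the jaws open and shut, and the axes are right-handed (so a half turn about x gives the same grasp; the last joint's range is limited). The gripper opens to 85 mm and grips with 20 to 120 N. Pads are 22 mm wide; open, the fingers measure 114 mm over their backs; the gripper's body (76 mm by 85 mm) begins 54 mm behind the grasp point. The pads swing forward as they close: fully open they stand 13 mm farther back than shut.
Start: joints at [-1.348, 0.423, 1.63, -0, 1.089, -0.019], TCP at [149.676, -606.798, 404.719] pointing down, gripper open.
Joint ranges: [-3, 3], [-0.9, 2.11], [0.09, 2.58], [-1.31, 4.45], [0.11, 2.69], [-2.54, 2.54]. Speed limits (rad/s): [2.39, 2.39, 3.01, 3.14, 3.14, 3.14].

## Interface

Orientations are given as a unit quaternion [w, x, y, z].
In Python, from bench import robot gives the robot as it stands. The module is installed in compiled form; this text tells all that it offers.
- The arm moves only by the shell command python3 -m pendant 'ROWS' [FORCE]. ROWS is JSON, a list of rows, each a list of 5 numbers: the closure, from -1 (fully open) to 1 (shut), so that 0 is half open, then the shift along the tool's x, y, z in m, then the turn about the tool's x in degrees. A call has 1 to 20 rows; each row is the pose to reach, as a shift and turn from the pose measured when the call began, along the tool's axes at that moment; what a row does not reach only later rows make up. A row lasts 1/10 s, in which the tool goes at most 50 mm and 8.59 degrees, less where a joint would pass 70% of its speed; a pose out of reach is approached as far as the arm can. A call with a gripper value outside its range is refused whole. The fingers move at their own pace and stop on an object; FORCE is the grip in N (left out, the last holds). Time passes only in rows, so rows that repeat a pose let the fingers close. It gives the time, the measured TCP pose, the force and the opening at its end, in the units of the state.
- robot.observe(): the state, without advancing time (a new reading comes with each control period).
- robot.read_camera(name): name is "side" or "top" or "wrist"; returns the picture (400x640x3 uint8, blue, green, red); there is no depth.
- robot.calibration(name): a dict with "mtx" (3x3 intrinsics, pixels), "R" (3x3) and "t" (3): a world point X has camera coordinates R X + t. Camera axes: x right, y down, z forward; pixel columns grow to the right and rows downward; lengths in mm; the calibration is good to about 2 mm. A picture is of the moment at which its call begins: read the wrist's pose just before it. calibration takes no time and is no camera call; for the wrist camera it gives the pose at the moment of the call.
- robot.hand_in(): hands the job in, once; it reports no verdict.
Trained networks look in the newest picture that a camera, given by its name, has taken for a name from the list of things; names that differ only in an ending like _2 or _b are one class to them, and where a whole thing is asked for, a point or a joint stands for the part that bears it (a point fixed in the world has none). Each returns a list of dicts, best first, with "confidence" (0 to 1); they miss things now and then, are a little off and sometimes report something else, mostly with a low value. They report only what shows in the picture. A call takes as long as a camera call. They do not tell look-alikes from the thing itself.
- robot.look_for(name, camera): "location" ([column, row] in pixels, amid what is visible of it).
- robot.outline_of(name, camera): "pixels" (400x640 bool, what is visible of it) and "location" ([column, row] in pixels, amid what is visible of it).
The state is a dict: "time_s": time; "joints": joint angles; "joint_velocities": joint speeds; "tau": joint torques, N m; "position": TCP position; "orientation": TCP orientation; "ft_force": force on the tool from outside, world axes, zero at the start; "torque": the same for the moment, N m; "width": opening from 0.0 (shut) to 1.0 (fully open).
Only numpy, scipy, OpenCV 4.12 (cv2) and the standard library are available. Lean on these libraries where they do the work, as an engineer would, in place of code of your own. Each camera call takes 0.05 s, during which the arm holds its last target. There are 200 camera calls.

## Working session

There is one attempt and no reset: what is moved stays moved. The work goes in short steps, Python scripts to look and compute and a shell command to move; the robot and the scene stay as the last step left them, time stands still between calls to the robot, and variables do not carry over. Pictures are saved under pics/ and viewed, on a budget of 14 in all, crops included, one or two more only if the job needs it, and the job is handed in when it is done.

```bash
mkdir -p pics
python3 - <<'E'
from bench import robot
import cv2,numpy as np
o=robot.observe();print(o['time_s'],o['position'],o['orientation'],o['width'])
for c in('top','side'):
    cv2.imwrite(f'pics/{c}0.png',robot.read_camera(c))
    k=robot.calibration(c);print(c,np.round(k['mtx'],1).tolist(),np.round(-k['R'].T@k['t'],0),np.round(k['R'],2).tolist())
    for n in 'spent_large spent_medium spent_small cup_large cup_medium cup_small new_medium new_small beaker bottle'.split():
        print(n,[(np.round(d['location']).tolist(),round(d['confidence'],2)) for d in robot.look_for(n,c)])
E
```

```text
0.0 [ 149.62473195 -606.54808477  403.94007912] [-0.08471804 -0.7018971  -0.08580323  0.70199795] 0.9948917557961938
top [[399.5, 0.0, 321.3], [0.0, 399.5, 201.9], [0.0, 0.0, 1.0]] [ 436.  -46. 1049.] [[-0.03, -1.0, -0.02], [-1.0, 0.03, -0.07], [0.07, 0.02, -1.0]]
spent_large [([427.0, 150.0], 0.76)]
spent_medium [([352.0, 245.0], 0.86), ([334.0, 212.0], 0.51)]
spent_small [([487.0, 202.0], 0.74), ([434.0, 188.0], 0.61), ([458.0, 205.0], 0.54)]
cup_large [([179.0, 215.0], 0.61)]
cup_medium [([262.0, 158.0], 0.92)]
cup_small [([369.0, 154.0], 0.7)]
new_medium []
new_small []
beaker [([200.0, 160.0], 0.76)]
bottle []
side [[407.3, 0.0, 329.8], [0.0, 407.3, 206.8], [0.0, 0.0, 1.0]] [ 490. -703.  678.] [[1.0, -0.04, -0.0], [-0.03, -0.7, -0.71], [0.03, 0.71, -0.7]]
spent_large [([399.0, 300.0], 0.97)]
spent_medium [([275.0, 222.0], 0.65)]
spent_small [([322.0, 383.0], 0.92), ([317.0, 337.0], 0.88), ([343.0, 307.0], 0.65)]
cup_large [([320.0, 123.0], 0.65)]
cup_medium [([372.0, 163.0], 0.72), ([386.0, 245.0], 0.6)]
cup_small [([385.0, 246.0], 0.65)]
new_medium [([315.0, 252.0], 0.57)]
new_small [([386.0, 187.0], 0.61)]
beaker [([367.0, 122.0], 0.61)]
bottle [([308.0, 131.0], 0.95), ([374.0, 164.0], 0.7)]
```

View pics/top0.png

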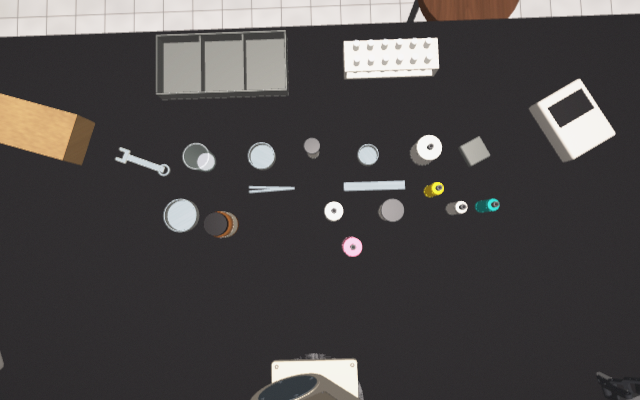

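View pics/side0.png

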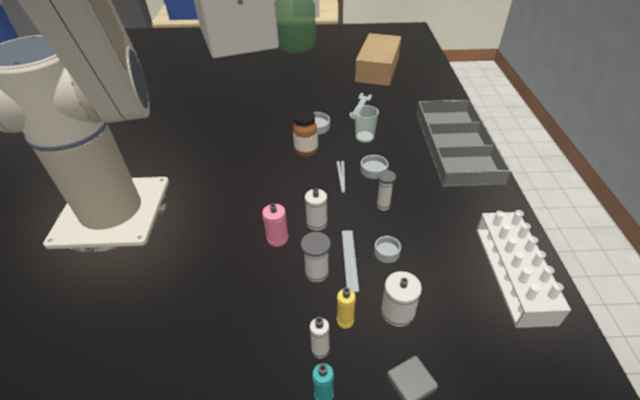

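Top view: spent large's nozzle is at (431,147), medium's at (334,211) and small's at (461,208). The cups are at (181,215), (262,155) and (368,154). The new ones, with flat grey caps, are at (391,210) and (312,146). The beaker is at (197,157) and the jar at (220,224). Side view: the nozzles are at (404,282), (316,193) and (319,322), and cup_large is partly behind the jar.

```bash
cat > h.py <<'E'
from bench import robot
import cv2,numpy as np
def ray(c,p,k=None):
    k=k or robot.calibration(c);d=k['R'].T@np.linalg.inv(k['mtx'])@[p[0],p[1],1];return -k['R'].T@k['t'],d/np.linalg.norm(d)
def plane(c,p,z,k=None):
    o,d=ray(c,p,k);return o+d*(z-o[2])/d[2]
def tri(r1,r2):
    (a,u),(b,v)=r1,r2;s=np.linalg.lstsq(np.c_[u,-v],b-a,rcond=None)[0]
    P,Q=a+u*s[0],b+v*s[1];return np.round((P+Q)/2,1),round(np.linalg.norm(P-Q),1)
def mids(c,name,near):
    L=[d for d in robot.outline_of(name,c)];L=[d for d in L if np.hypot(*(np.array(d['location'])-near))<20]
    if not L:return None
    ct=max(cv2.findContours(L[0]['pixels'].astype(np.uint8),0,2)[0],key=cv2.contourArea)
    return cv2.fitEllipse(cv2.convexHull(ct))
E
python3 - <<'E'
from h import *
T=dict(sl=(430.5,147),sm=(334,211),ss=(461,208),cl=(181,215),cm=(262,155),cs=(368,154))
S=dict(sl=(404,281),sm=(316,192),ss=(319,321),cl=(320,123),cm=(374.5,165),cs=(387.5,247))
for n in T:print(n,tri(ray('top',T[n]),ray('side',S[n])))
for c in('top','side'):
    robot.read_camera(c)
    for n,p in(('cup_large','cl'),('cup_medium','cm'),('cup_small','cs')):
        e=mids(c,n,(T if c=='top' else S)[p])
        if e:print(c,n,np.round(e[0],1),np.round(e[1],1),plane(c,e[0],24 if c=='top' else 16).round(1))
for n,p,z in(('newm',(391.5,210),95),('news',(312,145),95),('beaker',(196,156),85),('jar',(216,224),110)):print(n,plane('top',p,z).round(0))
o=robot.observe();print(o['time_s'])
w=robot.calibration('wrist');print(w['mtx'].round(0).tolist(),(-w['R'].T@w['t']).round(),w['R'].round(2).tolist())
E
```

```text
sl (array([ 630.2, -297.4,   96.2]), np.float64(4.3))
sm (array([483.4, -60.7,  94.5]), np.float64(4.7))
ss (array([ 482. , -363.9,   91. ]), np.float64(5.0))
cl (array([494.8, 339.9,   7.1]), np.float64(16.8))
cm (array([637.9, 122. ,  16.2]), np.float64(1.8))
cs (array([ 631.4, -155.1,   17.5]), np.float64(1.5))
top cup_large [180.4 214.9] [34.4 36.6] [485.9 334.8  24. ]
top cup_small [367.5 154. ] [20.6 22. ] [ 629.5 -153.1   24. ]
side cup_large [320.3 122.6] [16.3 20.5] [504.1 329.3  16. ]
side cup_medium [373.1 165.8] [24.  27.4] [634.7 119.3  16. ]
newm [ 479. -198.   95.]
news [642. -13.  95.]
beaker [626. 273.  85.]
jar [458. 218. 110.]
1.5
[[312.0, 0.0, 317.0], [0.0, 312.0, 200.0], [0.0, 0.0, 1.0]] [ 213. -591.  373.] [[0.24, -0.97, -0.0], [-0.94, -0.23, 0.26], [-0.25, -0.06, -0.97]]
```

The nozzle tops come out at 91–96 mm against 101, and the cup rims at about 17–24 mm, so the fix is plausible. I'll go above spent_small with the jaws aligned to the world y axis.

```bash
python3 -m pendant '[[-1,0.06,-0.156,-0.38,13.8],[-1,0.06,-0.156,-0.38,13.8],[-1,0.06,-0.156,-0.38,13.8],[-1,0.06,-0.156,-0.38,13.8],[-1,0.06,-0.156,-0.38,13.8],[-1,0.06,-0.156,-0.38,13.8],[-1,0.06,-0.156,-0.38,13.8],[-1,0.06,-0.156,-0.38,13.8],[-1,0.06,-0.156,-0.38,13.8],[-1,0.06,-0.156,-0.38,13.8],[-1,0.06,-0.156,-0.38,13.8],[-1,0.06,-0.156,-0.38,13.8],[-1,0.06,-0.156,-0.38,13.8]]' 40
cat > look.py <<'E'
from h import *
import sys
o=robot.observe();k=robot.calibration('wrist');im=robot.read_camera('wrist')
cv2.imwrite(f'pics/{sys.argv[1]}.png',im)
np.savez(f'pics/{sys.argv[1]}.npz',**k)
print(o['time_s'],o['position'].round(1) if hasattr(o['position'],'round') else o['position'],o['orientation'],o['width'])
for n in sys.argv[2:]:
    for d in robot.look_for(n,'wrist'):print(n,np.round(d['location']),round(d['confidence'],2))
E
python3 look.py w1
```

```text
time_s: 2.8
position: [480.2, -365.4, 345.0]
orientation: [-0.0, 0.707, -0.0, -0.707]
ft_force: [0.5, -0.2, 0.3]
width: 0.997
2.8 [ 480.2 -365.4  345. ] [-2.52391566e-04  7.07151072e-01 -4.57437393e-04 -7.07062294e-01] 0.9965573143373887
```

View pics/w1.png

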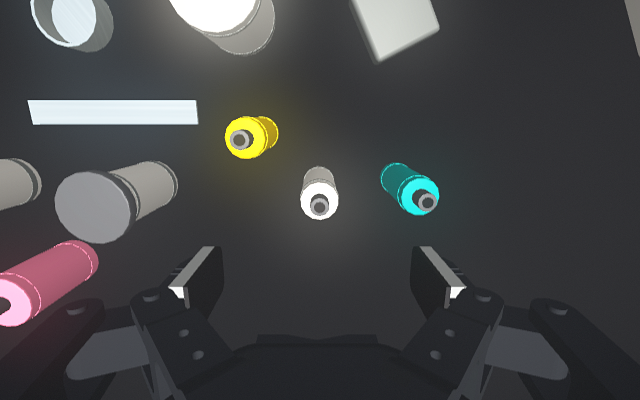

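The wrist view shows the white spent_small, its nozzle at (319.5,209), with the yellow one at (248,138) and the turquoise one at (420,195).

Run:
```python
from h import *
k=dict(np.load('pics/w1.npz'))
print(plane('w',(319.5,210),101,k).round(1),tri(ray('w',(319.5,210),k),ray('top',(461,208))))
print('pad mid', plane('w',(316,292),190,k).round(1))
print('shoulder',plane('w',(319,200),85,k).round(1))
print('yellow',plane('w',(240,140),101,k).round(1),'turq',plane('w',(427,202),101,k).round(1))
```

```text
[ 480.9 -367.1  101. ] (array([ 478.5, -366. ,   89.1]), np.float64(3.3))
pad mid [ 469.8 -364.7  190. ]
shoulder [ 484.  -366.8   85. ]
yellow [ 530.  -313.7  101. ] turq [ 486.8 -443.   101. ]
```

Turquoise is only 76 mm away, so I'll descend with the jaws part open.

```bash
python3 -m pendant '[[-0.2,0,0.0015,-0.001,0],[-0.2,0,0.0015,-0.001,0],[-0.2,0,0.0015,-0.001,0],[-0.2,0.03,0.0015,-0.001,0],[-0.2,0.06,0.0015,-0.001,0],[-0.2,0.09,0.0015,-0.001,0],[-0.2,0.11,0.0015,-0.001,0],[-0.2,0.13,0.0015,-0.001,0],[-0.2,0.13,0.0015,-0.001,0],[-0.2,0.13,0.0015,-0.001,0]]'
python3 -m pendant '[[1,0,0,0,0],[1,0,0,0,0],[1,0,0,0,0],[1,0,0,0,0],[1,0,0,0,0],[1,0,0,0,0],[1,0,0,0,0],[1,0,0,0,0],[1,0,0,0,0]]' 40
```

```text
time_s: 3.85
position: [481.4, -366.9, 215.0]
orientation: [0.0, -0.707, 0.0, 0.707]
ft_force: [-0.2, 0.3, 0.4]
width: 0.602
time_s: 4.75
position: [481.9, -367.3, 216.5]
orientation: [0.0, 0.708, -0.001, -0.707]
ft_force: [0.5, -0.2, 6.5]
width: 0.341
```

Gripped: 0.341 × 85 = 29 mm. I'll lift, then stop short of cup_small for a look.

```bash
python3 -m pendant '[[1,-0.03,0,0,0],[1,-0.06,0,0,0],[1,-0.09,0,0,0],[1,-0.12,0,0,0],[1,-0.13,0,0,0],[1,-0.13,-0.03,-0.013,0],[1,-0.13,-0.07,-0.029,0],[1,-0.13,-0.11,-0.045,0],[1,-0.13,-0.15,-0.062,0],[1,-0.13,-0.19,-0.079,0],[1,-0.13,-0.213,-0.088,0],[1,-0.13,-0.213,-0.088,0],[1,-0.13,-0.213,-0.088,0]]'
python3 look.py w2 cup_small
```

```text
time_s: 6.05
position: [569.7, -153.8, 345.7]
orientation: [0.001, 0.707, -0.0, -0.707]
ft_force: [0.9, -0.2, -0.6]
width: 0.342
6.05 [ 569.7 -153.8  345.7] [ 7.01773964e-04  7.07290815e-01 -2.78271018e-04 -7.06922296e-01] 0.3421305654985169
cup_small [320. 122.] 0.73
```

View pics/w2.png

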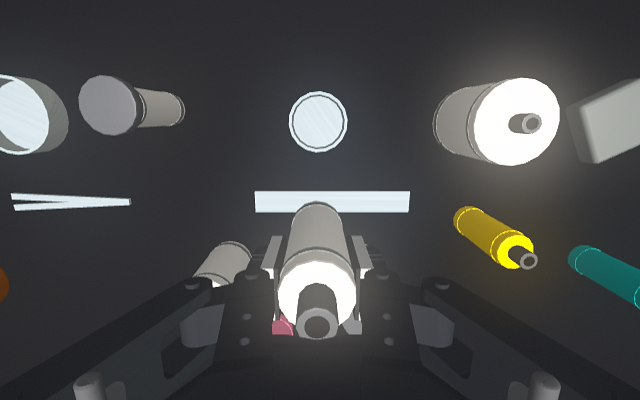

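The cup's rim is a clean ellipse centred at about (318,122). The cartridge is held upright with its nozzle at (317,323). spent_large is visible with its nozzle at (531,124).

```bash
cat > est.py <<'E'
from h import *
import sys
k=dict(np.load(f'pics/{sys.argv[1]}.npz'))
for a in sys.argv[2:]:
    *p,z=map(float,a.split(','));print(a,plane('w',p,z,k).round(1))
E
python3 est.py w2 318.3,122,24 316,291,215 317,323,231 531,123.5,101; python3 -c "
from h import *
k=dict(np.load('pics/w2.npz'))
print(tri(ray('w',(318.3,122),k),ray('top',(368,154))),tri(ray('w',(531,123.5),k),ray('top',(430.5,147))))"
```

```text
318.3,122,24 [ 630.  -155.2   24. ]
316,291,215 [ 574.6 -153.3  215. ]
317,323,231 [ 573.2 -153.6  231. ]
531,123.5,101 [ 630.4 -296.   101. ]
(array([ 630. , -155. ,   20.2]), np.float64(0.4)) (array([ 629.2, -297.7,   97. ]), np.float64(2.8))
```

```bash
python3 -m pendant '[[1,0,0.0014,-0.03,0],[1,0,0.0014,-0.0588,0],[1,0,0.0014,-0.0588,0],[1,0,0.0014,-0.0588,0],[1,0.03,0.0014,-0.0588,0],[1,0.06,0.0014,-0.0588,0],[1,0.09,0.0014,-0.0588,0],[1,0.1,0.0014,-0.0588,0],[1,0.108,0.0014,-0.0588,0],[1,0.114,0.0014,-0.0588,0],[1,0.118,0.0014,-0.0588,0],[1,0.121,0.0014,-0.0588,0],[1,0.123,0.0014,-0.0588,0],[1,0.123,0.0014,-0.0588,0],[1,0.123,0.0014,-0.0588,0]]'
```

```text
time_s: 7.65
position: [628.4, -156.6, 223.3]
orientation: [0.0, 0.708, -0.001, -0.707]
ft_force: [0.3, 0.1, 0.1]
width: 0.341
```

```bash
python3 -m pendant '[[1,0.001,-0.001,0,0],[1,0.002,-0.001,0,0],[1,0.003,-0.001,0,0],[1,0.003,-0.001,0,0],[1,0.003,-0.001,0,0]]'
```

```text
time_s: 8.15
position: [628.8, -155.6, 222.5]
orientation: [0.0, 0.708, -0.001, -0.706]
ft_force: [-5.7, 1.3, 15.1]
width: 0.338
```

Contact at 15 N with the TCP at 222.5 mm, as expected for the cup floor. I'll open and lift.

```bash
python3 -m pendant '[[0.1,-0.001,0,0,0],[0.0,-0.001,0,0,0],[-0.2,-0.001,0,0,0],[-0.2,-0.001,0,0,0],[-0.2,-0.001,0,0,0],[-0.2,-0.02,0,0,0],[-0.2,-0.05,0,0,0],[-0.2,-0.09,0,0,0],[-0.2,-0.123,0,0,0],[-1,-0.123,0.05,0,0],[-1,-0.123,0.1,0,0],[-1,-0.123,0.14,0,0],[-1,-0.123,0.141,0,0],[-1,-0.123,0.141,0,0]]'
python3 look.py w3 spent_large spent_small
```

```text
time_s: 9.55
position: [627.9, -297.3, 345.2]
orientation: [-0.001, 0.708, -0.002, -0.706]
ft_force: [-0.2, 0.1, -0.5]
width: 1.0
9.55 [ 627.9 -297.3  345.2] [-0.00083912  0.70777659 -0.00169125 -0.70643381] 1.0003734436938916
spent_large [316. 194.] 0.77
spent_small [145. 195.] 0.88
spent_small [334. 298.] 0.86
spent_small [495. 372.] 0.45
```

View pics/w3.png

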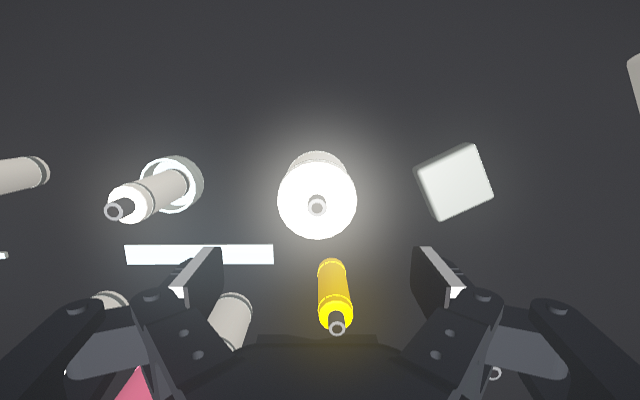

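spent_small stands upright in its cup, with its nozzle at (114,211). spent_large is below the gripper, nozzle at (317,208), shoulder circle centred at (317,201).

```bash
python3 est.py w3 317,208,101 317,201,85 114,211,107 181,185,24
```

```text
317,208,101 [ 630.5 -297.4  101. ]
317,201,85 [ 631.3 -297.4   85. ]
114,211,107 [ 630.5 -156.9  107. ]
181,185,24 [ 631.  -168.5   24. ]
```

```bash
python3 -m pendant '[[-1,0,0,-0.003,0],[-1,0.03,0,-0.003,0],[-1,0.06,0,-0.003,0],[-1,0.09,0,-0.003,0],[-1,0.115,0,-0.003,0],[-1,0.13,0,-0.003,0],[-1,0.13,0,-0.003,0],[-1,0.13,0,-0.003,0]]'
python3 -m pendant '[[1,0,0,0,0],[1,0,0,0,0],[1,0,0,0,0],[1,0,0,0,0],[1,0,0,0,0],[1,0,0,0,0],[1,0,0,0,0],[1,0,0,0,0]]' 60
```

```text
time_s: 10.5
position: [632.1, -295.0, 216.0]
orientation: [0.001, 0.708, -0.0, -0.706]
ft_force: [-0.1, -0.6, 0.6]
width: 0.996
time_s: 11.3
position: [633.0, -295.5, 218.4]
orientation: [0.001, 0.709, -0.001, -0.705]
ft_force: [-0.5, -1.5, 5.8]
width: 0.711
```

Gripped: 0.711 × 85 ≈ 60 mm. I'll lift and carry it to just short of cup_large.

```bash
python3 -m pendant '[[1,-0.03,0,0,0],[1,-0.06,0,0,0],[1,-0.09,0,0,0],[1,-0.12,0,0,0],[1,-0.135,0,0,0],[1,-0.135,0,0,0]]'
python3 -m pendant '[[1,0,-0.02,0.006,0],[1,0,-0.06,0.02,0],[1,0,-0.1,0.032,0],[1,0,-0.145,0.047,0],[1,0,-0.19,0.062,0],[1,0,-0.235,0.076,0],[1,0,-0.28,0.091,0],[1,0,-0.325,0.106,0],[1,0,-0.37,0.12,0],[1,0,-0.415,0.135,0],[1,0,-0.46,0.15,0],[1,0,-0.505,0.164,0],[1,0,-0.55,0.18,0],[1,0,-0.59,0.193,0],[1,0,-0.615,0.2,0],[1,0,-0.63,0.205,0],[1,0,-0.63,0.205,0],[1,0,-0.63,0.205,0]]'
python3 look.py w4 cup_large
```

```text
time_s: 11.9
position: [632.7, -295.4, 356.2]
orientation: [0.002, 0.711, -0.002, -0.703]
ft_force: [0.2, -0.8, -2.7]
width: 0.716
time_s: 13.7
position: [427.6, 334.0, 349.9]
orientation: [0.002, 0.71, -0.002, -0.704]
ft_force: [-0.0, -0.7, -1.9]
width: 0.709
13.7 [427.6 334.  349.9] [ 0.00244548  0.71027284 -0.00221621 -0.70391875] 0.7093909028624225
cup_large [310. 127.] 0.96
```

View pics/w4.png

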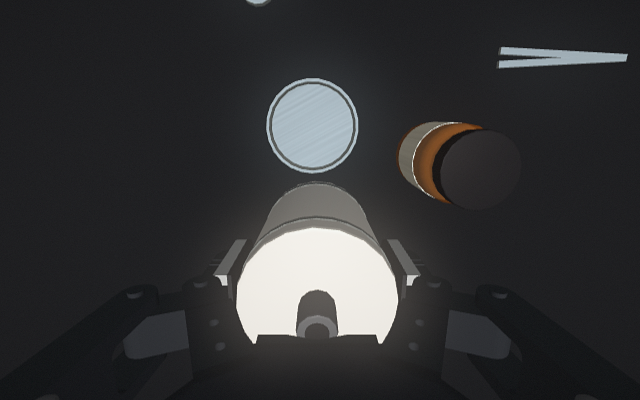

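The cup_large rim is centred at (312,126), clear of the jar. The cartridge is held upright, its shoulder spanning columns 236–399 and its nozzle at (317.5,328).

```bash
python3 est.py w4 312,126,24 317.5,328,233 317.5,297,217; python3 -c "
from h import *
k=dict(np.load('pics/w4.npz'))
print(tri(ray('w',(312,126),k),ray('top',(180.7,215))))"
```

```text
312,126,24 [487.  336.6  24. ]
317.5,328,233 [428.7 333.4 233. ]
317.5,297,217 [429.8 333.2 217. ]
(array([486.4, 336.8,  16.4]), np.float64(0.9))
```

```bash
python3 -m pendant '[[1,0,-0.001,-0.03,0],[1,0,-0.003,-0.057,0],[1,0,-0.003,-0.057,0],[1,0,-0.003,-0.057,0],[1,0.03,-0.003,-0.057,0],[1,0.06,-0.003,-0.057,0],[1,0.085,-0.003,-0.057,0],[1,0.1,-0.003,-0.057,0],[1,0.108,-0.003,-0.057,0],[1,0.114,-0.003,-0.057,0],[1,0.118,-0.003,-0.057,0],[1,0.121,-0.003,-0.057,0],[1,0.122,-0.003,-0.057,0],[1,0.122,-0.003,-0.057,0]]'
```

```text
time_s: 15.2
position: [486.3, 335.7, 229.2]
orientation: [0.002, 0.711, -0.002, -0.704]
ft_force: [0.1, 0.5, -3.1]
width: 0.716
```

```bash
python3 -m pendant '[[1,0.001,0,0,0],[1,0.002,0,0,0],[1,0.002,0,0,0],[1,0.002,0,0,0]]'
```

```text
time_s: 15.6
position: [486.3, 335.7, 227.3]
orientation: [0.002, 0.711, -0.002, -0.704]
ft_force: [0.6, 0.8, -3.5]
width: 0.712
```

Force z is still -3.5 N, so the weight is still hanging. I'll creep on down.

```bash
python3 -m pendant '[[1,0.001,0,0,0],[1,0.002,0,0,0],[1,0.002,0,0,0],[1,0.002,0,0,0]]'
```

```text
time_s: 16.0
position: [486.3, 335.7, 225.2]
orientation: [0.002, 0.711, -0.002, -0.704]
ft_force: [0.3, 0.6, -2.8]
width: 0.713
```

```bash
python3 -m pendant '[[1,0.001,0,0,0],[1,0.002,0,0,0],[1,0.002,0,0,0]]'
```

```text
time_s: 16.3
position: [486.6, 335.7, 224.4]
orientation: [0.002, 0.711, -0.002, -0.703]
ft_force: [-2.6, -2.2, 9.5]
width: 0.711
```

Contact at 9.5 N with the TCP at 224.4 mm, as predicted. I'll release, lift, and go above spent_medium.

```bash
python3 -m pendant '[[-0.6,-0.001,0,0,0],[-0.8,-0.001,0,0,0],[-1,-0.001,0,0,0],[-1,-0.001,0,0,0],[-1,-0.001,0,0,0],[-1,-0.02,0,0,0],[-1,-0.05,0,0,0],[-1,-0.09,0,0,0],[-1,-0.125,0,0,0],[-1,-0.125,0,0,0]]'
python3 -m pendant '[[-1,0,0.04,0,0],[-1,0,0.09,0,0],[-1,0,0.14,0,0],[-1,0,0.19,0,0],[-1,0,0.24,0,0],[-1,0,0.29,0,0],[-1,0,0.34,0.003,0],[-1,0,0.38,0.003,0],[-1,0,0.396,0.003,0],[-1,0,0.396,0.003,0],[-1,0,0.396,0.003,0]]'
python3 look.py w5 spent_medium
python3 - <<'E'
from h import *
a=robot.read_camera('top');b=robot.read_camera('side')
c=np.hstack([cv2.resize(a[120:260,150:500],None,fx=1.1,fy=1.1),cv2.resize(b[90:230,280:430],None,fx=1.1,fy=1.1)])
cv2.imwrite('pics/c5.png',cv2.resize(c,None,fx=1.4,fy=1.4))
E
```

```text
time_s: 17.3
position: [486.6, 337.4, 354.5]
orientation: [-0.0, 0.713, -0.001, -0.701]
ft_force: [0.6, 0.1, -0.4]
width: 1.0
time_s: 18.4
position: [482.9, -58.6, 354.1]
orientation: [-0.001, 0.713, -0.001, -0.701]
ft_force: [0.8, -0.9, 0.9]
width: 0.998
18.4 [482.9 -58.6 354.1] [-0.00072606  0.71308944 -0.00088358 -0.70107214] 0.997909320025324
spent_medium [323. 200.] 0.98
spent_medium [364. 288.] 0.91
```

View pics/w5.png

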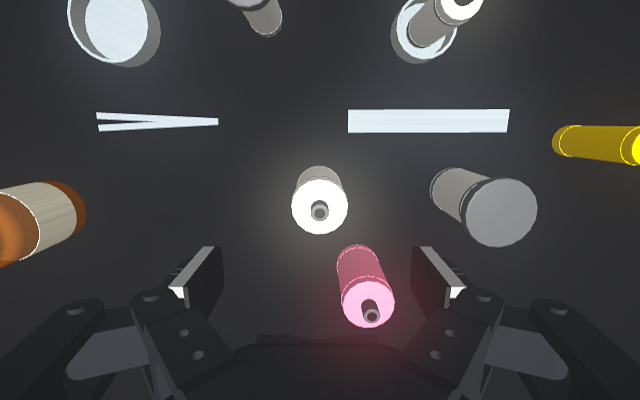

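View pics/c5.png

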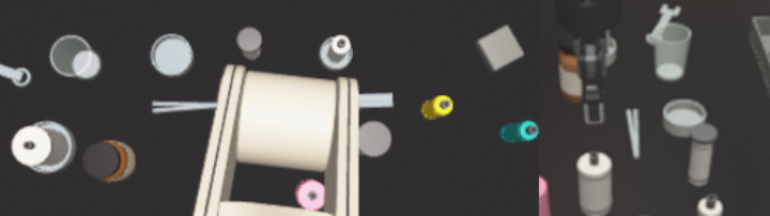

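spent_medium's nozzle is at (319.5,211), with the shoulder centred at about (319.5,206). Pink is behind it at (370,310) and the capped new_medium at (500,212). The crop shows the small and large ones standing in their cups.

```bash
python3 est.py w5 319.5,211,101 319.5,206,85 371,314,101 500,212,95 115,27,24
```

```text
319.5,211,101 [484.4 -60.4 101. ]
319.5,206,85 [483.9 -60.5  85. ]
371,314,101 [ 397.6 -102.1  101. ]
500,212,95 [ 481.7 -198.1   95. ]
115,27,24 [629.1 116.9  24. ]
```

```bash
python3 -m pendant '[[-0.6,0,0.002,0.004,0],[-0.6,0.03,0.002,0.004,0],[-0.6,0.06,0.002,0.004,0],[-0.6,0.09,0.002,0.004,0],[-0.6,0.12,0.002,0.004,0],[-0.6,0.138,0.002,0.004,0],[-0.6,0.138,0.002,0.004,0],[-0.6,0.138,0.002,0.004,0]]'
python3 -m pendant '[[1,0,0,0,0],[1,0,0,0,0],[1,0,0,0,0],[1,0,0,0,0],[1,0,0,0,0],[1,0,0,0,0],[1,0,0,0,0],[1,0,0,0,0]]' 50
```

```text
time_s: 19.4
position: [481.6, -59.3, 216.5]
orientation: [0.001, 0.713, 0.0, -0.701]
ft_force: [0.6, 0.2, 1.5]
width: 0.798
time_s: 20.2
position: [482.1, -59.4, 217.8]
orientation: [0.001, 0.714, 0.0, -0.7]
ft_force: [0.0, 1.2, 6.2]
width: 0.526
```

```bash
python3 -m pendant '[[1,-0.03,0,0,0],[1,-0.06,0,0,0],[1,-0.09,0,0,0],[1,-0.12,0,0,0],[1,-0.135,0,0,0],[1,-0.135,-0.02,-0.01,0],[1,-0.135,-0.055,-0.027,0],[1,-0.135,-0.09,-0.044,0],[1,-0.135,-0.125,-0.061,0],[1,-0.135,-0.16,-0.078,0],[1,-0.135,-0.179,-0.088,0],[1,-0.135,-0.179,-0.088,0],[1,-0.135,-0.179,-0.088,0]]'
python3 look.py w6 cup_medium
```

```text
time_s: 21.5
position: [566.8, 119.9, 354.4]
orientation: [0.001, 0.714, 0.0, -0.7]
ft_force: [-0.0, -0.3, -0.9]
width: 0.524
21.5 [566.8 119.9 354.4] [ 1.00466256e-03  7.13752634e-01  4.24204409e-04 -7.00397022e-01] 0.5244367630955967
```

View pics/w6.png

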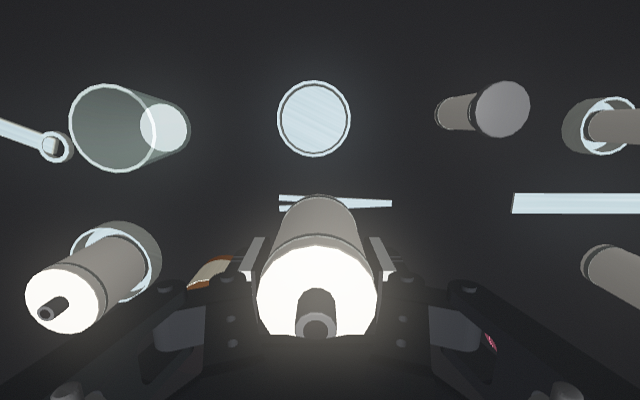

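cup_medium's rim is centred at (314,118). The held cartridge's nozzle is at (317,325), with its shoulder spanning columns 257–378. spent_large stands in its cup, nozzle at (46,313).

```bash
python3 est.py w6 314,118,24 316,325,237 317.5,296,221 46,313,107 62,298,91; python3 -c "
from h import *
k=dict(np.load('pics/w6.npz'))
print(tri(ray('w',(314,118),k),ray('top',(262,155))))"
```

```text
314,118,24 [636.7 122.7  24. ]
316,325,237 [569.7 120.5 237. ]
317.5,296,221 [570.4 119.9 221. ]
46,313,107 [486.4 333.1 107. ]
62,298,91 [489.8 332.5  91. ]
(array([637. , 122.5,  14.9]), np.float64(0.8))
```

```bash
python3 -m pendant '[[1,0,-0.001,-0.03,0],[1,0,-0.002,-0.0644,0],[1,0,-0.002,-0.0644,0],[1,0,-0.002,-0.0644,0],[1,0.03,-0.002,-0.0644,0],[1,0.06,-0.002,-0.0644,0],[1,0.09,-0.002,-0.0644,0],[1,0.105,-0.002,-0.0644,0],[1,0.115,-0.002,-0.0644,0],[1,0.122,-0.002,-0.0644,0],[1,0.126,-0.002,-0.0644,0],[1,0.128,-0.002,-0.0644,0],[1,0.128,-0.002,-0.0644,0]]'
```

```text
time_s: 22.9
position: [633.7, 121.0, 228.2]
orientation: [0.0, 0.714, -0.0, -0.7]
ft_force: [0.4, -0.2, -1.7]
width: 0.529
```

```bash
python3 -m pendant '[[1,0.001,0,0,0],[1,0.002,0,0,0],[1,0.002,0,0,0],[1,0.002,0,0,0]]'
```

```text
time_s: 23.3
position: [633.7, 121.0, 226.3]
orientation: [0.0, 0.714, -0.0, -0.7]
ft_force: [-0.1, -0.3, -2.1]
width: 0.528
```

```bash
python3 -m pendant '[[1,0.001,0,0,0],[1,0.002,0,0,0],[1,0.002,0,0,0],[1,0.002,0,0,0]]'
```

```text
time_s: 23.7
position: [633.7, 121.0, 224.2]
orientation: [0.0, 0.714, -0.0, -0.7]
ft_force: [0.5, -1.0, -2.6]
width: 0.528
```

```bash
python3 -m pendant '[[1,0.001,0,0,0],[1,0.0015,0,0,0],[1,0.0015,0,0,0]]'
```

```text
time_s: 24.0
position: [634.0, 121.0, 223.9]
orientation: [0.0, 0.714, -0.0, -0.7]
ft_force: [-2.8, -0.8, 8.6]
width: 0.526
```

Contact at 8.6 N with the TCP at 223.9 mm. I'll release, lift and back off.

```bash
python3 -m pendant '[[-0.2,-0.001,0,0,0],[-0.5,-0.001,0,0,0],[-0.6,-0.001,0,0,0],[-0.6,-0.001,0,0,0],[-0.6,-0.001,0,0,0],[-0.6,-0.02,0,0,0],[-0.6,-0.05,0,0,0],[-0.6,-0.09,0,0,0],[-0.6,-0.13,0,0,0],[-0.6,-0.17,0,0.03,0],[-0.6,-0.2,-0.03,0.08,0],[-0.6,-0.2,-0.08,0.13,0],[-0.6,-0.2,-0.1,0.13,0],[-0.6,-0.2,-0.1,0.13,0]]'
python3 look.py w7
python3 - <<'E'
from h import *
b=robot.read_camera('side');a=robot.read_camera('top')
c=np.vstack([cv2.resize(b[80:280,270:430],(400,500)),]);d=cv2.resize(a[120:260,150:500],(400,160));d=cv2.copyMakeBorder(d,0,340,0,0,0)
cv2.imwrite('pics/c7.png',np.hstack([c,d]))
E
```

```text
time_s: 25.4
position: [497.1, 224.4, 422.0]
orientation: [0.001, 0.714, 0.002, -0.7]
ft_force: [0.2, 0.1, 0.0]
width: 0.8
25.4 [497.1 224.4 422. ] [ 0.00137604  0.71423829  0.00201993 -0.69989835] 0.7995113809691593
```

View pics/w7.png

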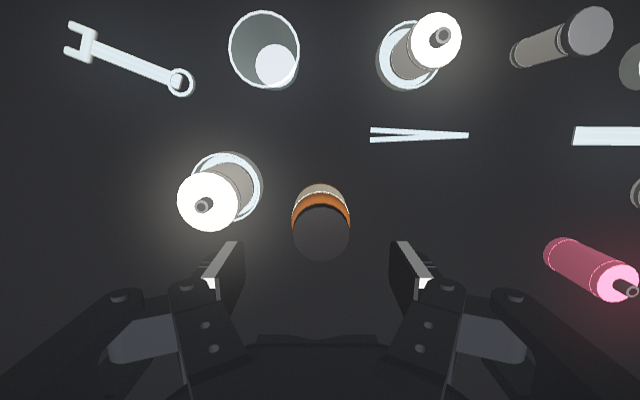

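View pics/c7.png

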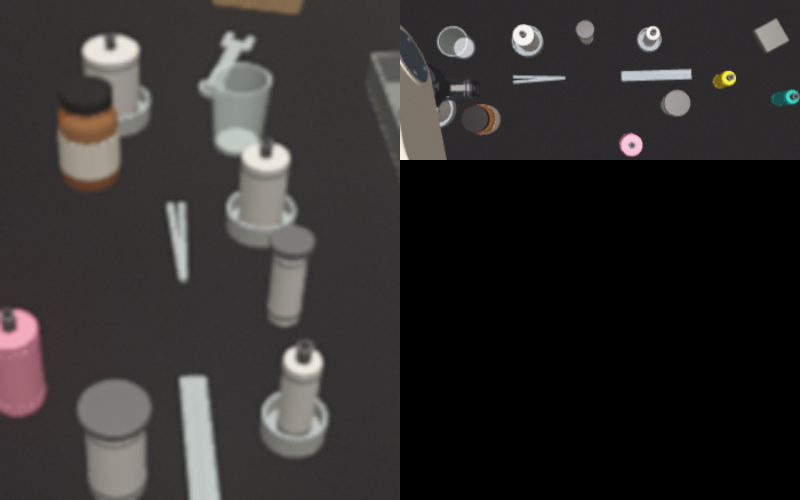

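All three stand upright in their cups, and the beaker, jar and new ones are undisturbed. In the wrist view the large nozzle is at (203,206) and the medium one at (441,36).

```bash
python3 est.py w7 203,206,107 208,202,91 441,36,107 436,41,91
python3 - <<'E'
from h import *
k=dict(np.load('pics/w7.npz'))
for n,p,z in(('cl',(486.5,336.6),24),('cm',(636.8,122.5),24)):
    X=k['R']@np.array([*p,z])+k['t'];q=k['mtx']@X;print(n,(q[:2]/q[2]).round(0))
robot.read_camera('side')
for n in('spent_large','spent_medium','spent_small'):
    for d in robot.look_for(n,'side'):print(n,np.round(d['location']),round(d['confidence'],2))
for p in((280+0,0),):pass
# nozzle top pixels from crop (2.5x): side px = 270+x/2.5, 80+y/2.5
S=dict(l=(110,36),m=(266,144),s=(305,345))
for n,p in S.items():print(n,plane('side',(270+p[0]/2.5,80+p[1]/2.5),107).round(1))
E
```

```text
203,206,107 [486.1 332.5 107. ]
208,202,91 [485.9 333.3  91. ]
441,36,107 [633.7 122.4 107. ]
436,41,91 [633.6 120.6  91. ]
cl [224. 188.]
cm [412.  54.]
spent_large [316. 106.] 0.77
spent_medium [317. 253.] 0.66
spent_medium [274. 222.] 0.62
spent_medium [377. 151.] 0.56
spent_small [388. 234.] 0.98
spent_small [323. 384.] 0.79
spent_small [342. 307.] 0.77
l [488.3 330.8 107. ]
m [635.9 114.3 107. ]
s [ 632.2 -156.8  107. ]
```

The offsets from the cups are about 4, 3 and 2 mm, well inside 12 mm.

```bash
python3 -c "
from bench import robot
print(robot.hand_in(),robot.observe()['time_s'])"
```

```text
the job is handed in; nothing more can be done
the job is handed in; nothing more can be done
```

All three spent cartridges now stand in the drip cups of their own size, and I handed the job in about 25 s into the 80 s limit. Each was lowered until the wrist force showed contact with the cup floor (9–15 N), then released.

- **Placing:** In the last wrist pictures the axes were about 4 mm (large), 3 mm (medium) and 2 mm (small) off their cup centres. The small one was last measured from the wrist just after it was placed. All are inside the 12 mm allowed.
- **Height:** The tool height at contact was about 6 mm above its height at each grasp, which matches the cup floor.
- **The rest:** In the final pictures the beaker, jar, new cartridges and look-alikes stood upright and looked unmoved. I checked this by eye only and did not measure it.
- **Disagreements:** The side camera gave the medium cartridge about 8 mm off its cup in y and the large about 6 mm. That view is coarse and I put it down to picking the nozzle's front edge. First triangulated nozzle heights were 91–96 mm instead of 101 mm. The tool had also picked up a tilt of about 1° by the end.

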